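# Seat a collimator lens in its V-block against the back stop and clamp it

### The job

Refit the collimator lens of the bench photometer: take the lens barrel from its black rest, lay it in the aluminium V-block with its glass end towards the back stop, and push it gently along the groove until it is fully home against the stop, lying true in the V. The stop is today's focus setting and is held by friction only, so find it by feel and do not shift it. Then swing the hold-down arm with the red tab fully down so that its rubber foot clamps the barrel, and leave the glassware and other things around alone.

Things in the scene. Friction and masses are not known exactly. Their poses are not given: they have to be found in the camera images.
- lens: the lens barrel: a black cylinder, 36 mm diameter, 80 mm long, about 200 g, with a brass knurled ring at its rear end, a white line round the middle and a bluish glass lens in its front end. Origin: on its axis at mid length; x runs along the barrel towards the glass end; it may be rolled about x. It starts level in the black rest. Grip it from above across its diameter, near mid length.
- lens_end (a point): the centre of the barrel's flat glass end, 40 mm from the barrel's origin along its x
- lens_rest: the black plastic rest, fixed: foot plate 64 x 58 mm with a small V, 56 mm long and 48 mm wide. Origin: on the bench under its middle; x along the V. The barrel in it has its axis 36 mm above the bench; the V's walls end 9 mm below that axis, so fingertips may reach 7 mm below the axis.
- mount: the photometer's light bench, fixed: a dark base plate 223 x 104 mm, its top 12 mm above the bench, from x -90 to +133 mm. Origin: on the bench under the groove's axis; x points along the groove in the pushing direction, from its open end (nearest the robot) to the back stop; z is up. With the arm up, nothing stands beside or above the V-block.
- groove (a point): the middle of the aluminium V-block, on the axis that a seated barrel takes: 48 mm above the bench, at mount x -31.5, y 0 mm. The 90 degree V runs 37.5 mm either way along x (mount x -69 to +6), is 56 mm wide and its top ends 9 mm below this axis. The bare barrel slides in it with 1 to 3 N.
- stop_mid (a point): the middle of the back stop's adjusting range, on the groove's axis, at mount x 30 mm; NOT the stop itself. The stop is a dark upright plate, 42 mm wide, top 18 mm above the axis, with three brass ball buttons that meet the barrel's end face. The button tips stand up to 18 mm before or behind this point along x: not measured, to be felt. Friction holds the stop; it gives way at about 20 N.
- hold_arm (a joint): angle of the hold-down arm, rad: 0 = fully down, level over the barrel, at its own limit; grows as it is raised; starts a little past upright (1.65 to 1.85), leaning away from the V-block. A friction hinge keeps it where it is left (about 5 N at the tab moves it). Swing it down with a fingertip behind the red tab, then press the tab from above; reaching 0 takes about 8 N at the tab.
- hinge_axis (a point): the hinge axis of the hold-down arm, parallel to the mount's y, at mount x 76, z 80 mm, between two aluminium cheeks (mount x 69 to 87, 36 mm wide over all, up to z 89). At angle q the arm points from here by (-cos q, 0, sin q) in the mount's frame. It is a steel bar 14 mm wide, 7 mm thick.
- red_tab (a point): the centre of the upper face of the red tab (24 long, 22 wide, 9 mm thick), 98 mm out along the arm and 4.5 mm above its middle plane; the tab ends 110 mm from the hinge. When the arm is upright this face looks away from the V-block, towards the detector.
- foot_spot (a point): the lowest point of the arm's rubber foot at rest, 80 mm out along the arm and 16.5 mm under its middle plane. The foot is sprung: it meets the seated barrel about 0.03 rad before the arm is fully down and is squeezed 2.5 mm (4 N) at 0; the hinge friction then keeps the arm down.
- detector (a point): the centre of the top of the black detector box behind the hinge, 64 mm above the bench (box 26 mm along the mount's x, 40 mm wide, centred at mount x 114, y 0 mm)
- flask_125: a small conical flask, 68 mm wide, 115 mm tall, loose bystander; origin at the centre of its foot
- beaker_100: a small beaker, 54 mm wide, 70 mm tall, loose bystander; origin at the centre of its foot
- vial_4: a small vial with black cap, 22 mm wide, 40 mm tall, loose bystander; origin at the centre of its foot
- vol_flask_100: a volumetric flask, 64 mm wide, 182 mm tall, loose bystander behind the work; origin at the centre of its foot
- buffer_3: a blue plastic bottle, 55 mm wide, 120 mm tall, loose bystander behind the work; origin at the centre of its foot
- marker_black: a marker pen lying on the bench, 128 mm long, loose bystander; origin at the middle of its underside
Things that resemble listed ones, but are neither listed nor needed, are in the scene too. What is meant by the lens is not orange or pink, and is the larger of those in its own colour.

How it is judged:
On the way:
1. the barrel lies in the V, glass end first, its end face against the back stop, with the arm still up (x of back_stop_c0 in the frame of lens_end between 0.004 and 0.008 m and contact force between lens and mount_c1 above 0.1 N and contact force between lens and mount_c3 above 0.1 N and value of joint hold_arm above 0.5 rad), for 0.1 s.
At the end, for the whole second after the job is handed in: the barrel lies at rest on both flanks of the V (axis within 1.5 mm and 0.03 rad of the groove's), its glass end within 1 mm of the back stop's buttons, and the hold-down arm is fully down (under 0.02 rad) with its foot pressing on the barrel with more than 1.2 N (x of back_stop_c0 in the frame of lens_end between 0.004 and 0.008 m and y of lens in the frame of mount between -0.0015 and 0.0015 m and z of lens in the frame of mount below 0.0495 m and angle between the x axis of lens and the x axis of mount, either way round below 0.03 rad and contact force between lens and mount_c1 above 0.5 N and contact force between lens and mount_c3 above 0.5 N and contact force between lens and foot_c0 above 1.2 N and value of joint hold_arm below 0.02 rad and linear speed of lens below 0.01 m/s); the robot touches nothing.
It fails at once if the back stop is shifted by more than 1.5 mm from its setting (distance of back_stop_c0 from where it was at the start of the episode above 0.0015 m).
It fails at once if the barrel is forced on the light bench with more than 45 N (contact force between lens and mount above 45 N).
It fails at once if the barrel is dropped on the bench (height (world z) of lens below 0.028 m).
It fails at once if a bystander is pushed by more than 15 mm (distance of any of flask_125, beaker_100, vial_4, vol_flask_100, buffer_3, marker_black from where it was at the start of the episode above 0.015 m).
It also fails if it takes over 69 s, if anything falls off the work surface, if the arm or the gripper's body presses on something with over 40 N, if the wrist force passes 120 N, or if a joint passes its speed limit or range.

### The arm

A 7-joint arm with a two-finger parallel gripper is mounted at the origin on a cart in front of the work surface, level with it; the furniture and walls round the work are solid. World frame = base frame: x ahead of the robot, y to its left, z up, the work surface at z = 0. Lengths are in m, angles in rad, forces in N, time in s.
With the tool pointing down it reaches from about 0.35 to 0.9 m from the base axis. Payload 8.1 kg.
Tool frame: the origin (TCP) lies midway between the tips of the shut fingers; the grasp point (between the pads) lies ctrl.grip_point_offset behind it (ctrl.grip_point_offset is the distance from the TCP to the grasp point, in m); z points along the fingers, y is the line along which they close (so a half turn about z gives the same grasp; the last joint's range is limited). The gripper opens to 85 mm and grips with 20 to 120 N. Pads are 22 mm wide; open, the fingers measure 114 mm over their backs; the gripper's body (76 mm by 85 mm) begins 54 mm behind the grasp point. The pads swing forward as they close: fully open they stand 13 mm farther back than shut.
Start: joints at [1.146, 0.434, 0.025, 1.573, -0.012, 1.134, -0.075], TCP at [0.198, -0.593, 0.231] pointing down, gripper open.
Joint ranges: [-2.62, 2.62], [-0.44, 2.09], [-1.27, 1.32], [0.08, 2.57], [-1.32, 4.46], [0.12, 2], [-2.74, 2.74]. Speed limits (rad/s): [2.22, 2.22, 3.01, 3.01, 3.14, 3.14, 3.14].

### API

Orientations are given as a unit quaternion [x, y, z, w].
In Python, from station import sensors, vision, ctrl gives the robot as it stands.
- The arm moves only by the shell command python3 -m crank 'ROWS' [OPENING] [FORCE]. ROWS is a JSON list that holds a single list of rows (three levels of brackets), with 1 to 10 rows, each of 6 numbers: dx, dy, dz in shares of the most that a row can go, 1 being 62.5 mm, then a rotation vector rx, ry, rz in units of 0.05 rad; each row shifts and turns the commanded pose from where the row before left it, along the tool's axes as they then stand; what a row does not reach is not made up. A row lasts 1/8 s, in which the tool goes at most 0.0625 m and 0.188 rad, less where a joint would pass 70% of its speed; a pose out of reach is approached as far as the arm can. OPENING is the finger opening in m, set as the command begins (- or left out keeps the last). The fingers move at their own pace and stop on an object; FORCE is the grip in N (left out, the last holds). Time passes only in rows, so rows that do not move let the fingers close. It prints the time, the measured TCP pose, the force, the opening and the grip force at its end. Input that does not fit is refused with a message, and nothing moves.
- sensors.observe(): the state, without advancing time (a new reading comes with each control period).
- vision.get_image(name): name is "scene" or "side" or "wrist"; returns the picture (480x640x3 uint8, blue, green, red); there is no depth.
- vision.camera_info(name): a dict with "intrinsics" (3x3 intrinsics, pixels), "k1" (the pictures are not rectified: a ray, as slopes to the right and down, at radius r is drawn at 1 + k1 r^2 times it, then the intrinsics apply), "rvec" (rotation vector, rad) and "tvec" (3), from world to camera coordinates, as OpenCV has them; the wrist camera has in their place "hand_eye" (4x4, takes a point from camera to tool coordinates, whose origin is the TCP and whose axes are the flange's). Camera axes: x right, y down, z forward; pixel columns grow to the right and rows downward; lengths in m; the calibration is good to about 2 mm. A picture is of the moment at which its call begins: read the wrist's pose just before it. camera_info takes no time and is no camera call.
- ctrl.finish_job(): hands the job in; it is judged then, once.
The state is a dict: "time": time; "qpos": joint angles; "qd": joint speeds; "effort": joint torques, N m; "eef_pos": TCP position; "tool_rot": TCP orientation; "wrist_force": force on the tool from outside, world axes, zero at the start; "ft_torque": the same for the moment, N m; "opening": finger opening in m; "grip_force": force on a finger pad.
Only numpy, scipy, OpenCV 4.12 (cv2) and the standard library are available. Lean on these libraries where they do the work, as an engineer would, in place of code of your own. Each camera call takes 0.05 s, during which the arm holds its last target. There are 200 camera calls.

## Working session

There is one attempt and no reset: what is moved stays moved. The work goes in short steps, Python scripts to look and compute and a shell command to move; the robot and the scene stay as the last step left them, time stands still between calls to the robot, and variables do not carry over. Pictures are saved under pics/ and viewed, at most 10 in all, crops included, and the job is handed in when it is done.

```bash
mkdir -p pics; ls; python3 - <<'E'
from station import sensors, vision, ctrl
import cv2
for n in ("scene","side"):
    cv2.imwrite(f"pics/{n}0.png",vision.get_image(n)); print(n,vision.camera_info(n))
print(vision.camera_info("wrist")); print(sensors.observe()); print(ctrl.grip_point_offset)
E
```

```text
pics
scene {'intrinsics': array([[621.8087401 ,   0.        , 313.11784435],
       [  0.        , 621.8087401 , 241.83924174],
       [  0.        ,   0.        ,   1.        ]]), 'k1': -0.14045859265555277, 'rvec': array([ 0.65863645, -2.75340814,  0.97908313]), 'tvec': array([0.55157041, 0.24994295, 1.26536391])}
side {'intrinsics': array([[468.02493584,   0.        , 314.13817314],
       [  0.        , 468.02493584, 235.24728098],
       [  0.        ,   0.        ,   1.        ]]), 'k1': 0.02633303416699135, 'rvec': array([ 0.70580144, -2.39846447,  1.43023738]), 'tvec': array([0.54399685, 0.22195843, 0.79201257])}
{'intrinsics': array([[413.35393399,   0.        , 326.73160304],
       [  0.        , 413.35393399, 240.4950328 ],
       [  0.        ,   0.        ,   1.        ]]), 'k1': -0.06072731448825658, 'hand_eye': array([[ 5.64570592e-04, -9.54052769e-01, -2.99638108e-01,
         7.61316248e-02],
       [ 9.99999488e-01,  7.90254242e-04, -6.32008879e-04,
         9.11333004e-04],
       [ 8.39760107e-04, -2.99637597e-01,  9.54052727e-01,
        -1.43031196e-01],
       [ 0.00000000e+00,  0.00000000e+00,  0.00000000e+00,
         1.00000000e+00]])}
{'time': 0.1, 'qpos': array([ 1.14642164,  0.43515928,  0.02497298,  1.57401407, -0.01161292,
        1.13402333, -0.07509898]), 'qd': array([ 0.00085115, -0.00182861,  0.00077147, -0.0017257 , -0.00071461,
        0.0026576 ,  0.00082251]), 'effort': array([ 3.06643153e-03, -6.71754813e+01,  1.02790933e+00, -3.16903210e+01,
        1.56959484e-02,  7.37146300e-03,  9.35159551e-05]), 'eef_pos': array([ 0.19746235, -0.59249448,  0.23059765]), 'tool_rot': array([ 9.87091140e-01,  1.60157889e-01, -1.75907100e-04, -7.07925949e-04]), 'wrist_force': array([ 0.83978103, -0.20703533,  0.24877211]), 'ft_torque': array([-0.06887616, -0.02777506,  0.00118352]), 'grip_force': 0.0, 'opening': 0.08529848667172436}
0.0187
```

View pics/scene0.png

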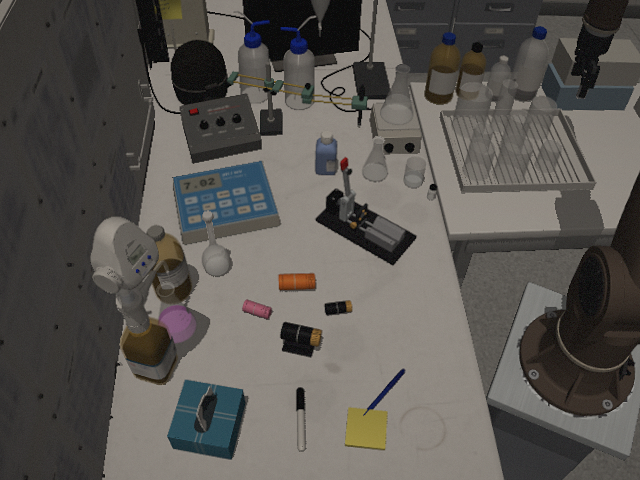

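View pics/side0.png

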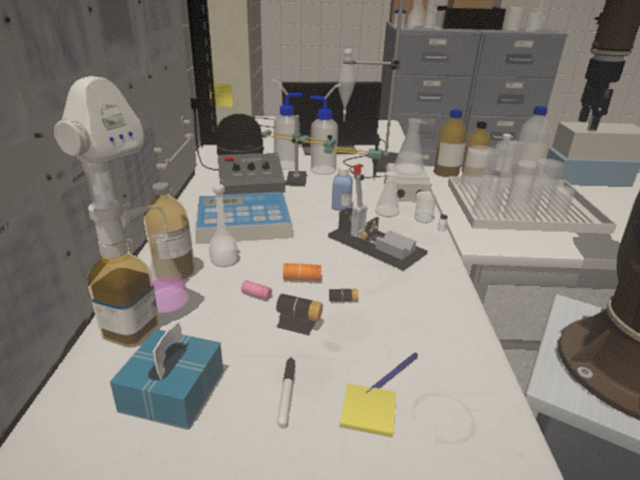

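The scene view shows a black barrel at (300,335) in the rest, a small black one at (338,308), an orange one at (297,282) and a pink one at (257,309). By the description I choose the larger black one at (300,335). The mount is at about (365,225) with the red tab at (345,162). The side view agrees. Next, close crops.

```bash
cat > h.py <<'E'
import numpy as np, cv2
from station import vision, sensors
from scipy.spatial.transform import Rotation as R
def cam(n):
    c=vision.camera_info(n); return c,c["intrinsics"],np.array([c["k1"],0,0,0,0.])
def pose(n,obs=None):
    c,K,d=cam(n)
    if n=="wrist":
        o=obs or sensors.observe(); he=c["hand_eye"]; Rt=R.from_quat(o["tool_rot"]).as_matrix()
        Rw=Rt@he[:3,:3]; return Rw, Rt@he[:3,3]+o["eef_pos"],K,d
    Rc=cv2.Rodrigues(c["rvec"])[0]; return Rc.T,-Rc.T@c["tvec"],K,d
def ray(n,px,obs=None):
    Rw,C,K,d=pose(n,obs); u=cv2.undistortPoints(np.array([[px]],float),K,d)[0,0]
    return C,Rw@np.array([u[0],u[1],1])
def hit(n,px,z,obs=None):
    C,v=ray(n,px,obs); return C+v*(z-C[2])/v[2]
def proj(n,P,obs=None):
    Rw,C,K,d=pose(n,obs); Pc=(np.atleast_2d(P)-C)@Rw
    return cv2.projectPoints(Pc[:,None,:],np.zeros(3),np.zeros(3),K,d)[0][:,0]
E
python3 - <<'E'
import cv2,numpy as np
s=cv2.imread("pics/scene0.png");t=cv2.imread("pics/side0.png")
r=lambda im,x,y,w,h,k:cv2.resize(im[y:y+h,x:x+w],None,fx=k,fy=k,interpolation=cv2.INTER_CUBIC)
m=r(s,310,150,110,120,5)
cv2.imwrite("pics/mount1.png",m)
cv2.imwrite("pics/lens1.png",np.hstack([r(s,265,295,80,75,5),r(t,262,280,80,75,5)]))
E
```

```text
(no output)
```

View pics/mount1.png

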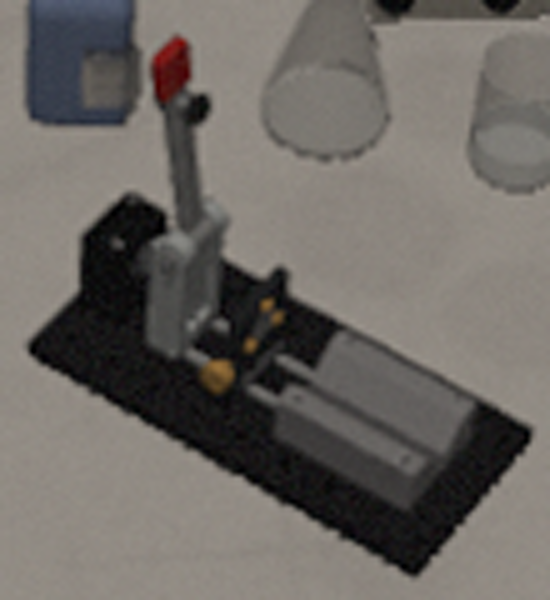

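View pics/lens1.png

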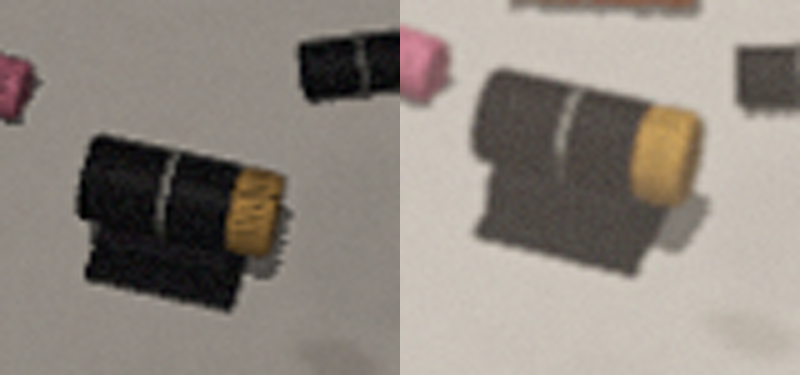

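```bash
python3 - <<'E'
from h import *
f=lambda x,y:(310+x/5-.4,150+y/5-.4)
print("lens mid",hit("scene",(298.5,333.7),.036))
g=lambda x,y:(265+x/5-.4,295+y/5-.4)
print("brass end c",hit("scene",g(262,213),.036),"glass c",hit("scene",g(92,178),.036))
for n,p in dict(L=(32,348),N=(415,575),Rr=(530,435)).items():
    print(n,hit("scene",f(*p),.004))
print("side",hit("side",(262+165/5,280+120/5),.045))
for n,p in dict(flask=(375,175),beaker=(414,183),vial=(432,196),vol=(215,268),buf=(326,170),mk0=(300,388),mk1=(301,448)).items(): print(n,hit("scene",p,0.)[:2])
# detector top, tab
print("tab",hit("scene",f(172,68),.175))
E
```

```text
lens mid [0.5408526 0.2193223 0.036    ]
brass end c [0.50361128 0.20952895 0.036     ] glass c [0.57289373 0.22644    0.036     ]
L [ 0.65949656 -0.09877645  0.004     ]
N [ 0.44248402 -0.05583365  0.004     ]
Rr [ 0.42494057 -0.15798115  0.004     ]
side [0.54235838 0.22623783 0.045     ]
flask [ 0.59310205 -0.30748502]
beaker [ 0.49257538 -0.32725014]
vial [ 0.43560977 -0.30537983]
vol [0.79982138 0.1347399 ]
buf [ 0.71375375 -0.26565921]
mk0 [0.49061513 0.31011516]
mk1 [0.43192407 0.4193019 ]
tab [ 0.61323753 -0.14057029  0.175     ]
```

Units first: shifts go in shares of 62.5 mm and turns go in units of 0.05 rad. So -0.005 m is -0.08, 0.045 m is 0.72.

```bash
cat >> h.py <<'E'
def togo(T,yaw,obs=None):
    "tool-axes shift to world TCP T, and rotation vector (after shift) to vertical tool with tool-x at yaw"
    o=obs or sensors.observe(); Rt=R.from_quat(o["tool_rot"])
    G=R.from_euler("z",yaw)*R.from_euler("x",np.pi)
    print("shift",np.round(Rt.inv().apply(np.array(T)-o["eef_pos"]),4),"rot",np.round((Rt.inv()*G).as_rotvec(),4))
E
python3 -c "
from h import *
togo([.473,-.115,.26],-.195)"
python3 -m crank '[[[0.72,-0.64,-0.08,0,0,0],[0.72,-0.64,-0.08,0,0,0],[0.72,-0.64,-0.08,0,0,0],[0.72,-0.64,-0.08,0,0,0],[0.72,-0.64,-0.08,0,0,0],[0.72,-0.64,-0.08,0,0,0],[0.72,-0.64,-0.08,0,0,0],[0.72,-0.64,0,0,0,0],[0.72,-0.64,0,0,0,0]]]'
python3 -m crank '[[[0,0,0,0,0,3.6],[0,0,0,0,0,3.6],[0,0,0,0,0,3.2],[0,0,0,0,0,0],[0,0,0,0,0,0]]]'
python3 - <<'E'
from h import *
togo([.473,-.115,.26],-.195)
o=sensors.observe();im=vision.get_image("wrist");cv2.imwrite("pics/w1.png",im)
import pickle;pickle.dump(o,open("w1.pkl","wb"))
E
```

```text
shift [ 0.4124 -0.3659 -0.0289] rot [-1.400e-03  5.000e-04  5.167e-01]
time: 1.23
eef_pos: [0.4686, -0.1216, 0.2663]
tool_rot: [0.987, 0.16, 0.0, 0.0]
wrist_force: [0.9, -0.6, -0.0]
opening: 0.0855
grip_force: 0.0
time: 1.85
eef_pos: [0.4679, -0.1233, 0.2662]
tool_rot: [0.995, -0.097, -0.0, 0.0]
wrist_force: [0.2, -0.3, -0.8]
opening: 0.0854
grip_force: 0.0
shift [ 0.0034 -0.0091  0.0062] rot [0.0001 0.0003 0.0003]
```

View pics/w1.png

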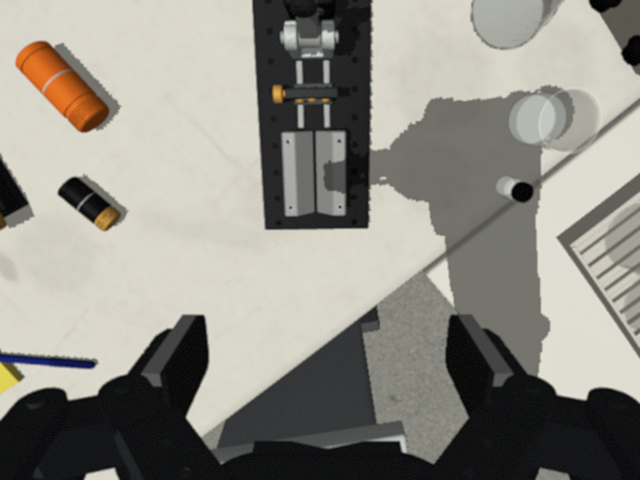

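The wrist view shows the mount nearly aligned with the tool: V-block at about x 282–348, y 130–217 and the base's near edge at y≈228. I'll enlarge it.

```bash
python3 -c "
import cv2
s=cv2.imread('pics/w1.png');cv2.imwrite('pics/w1c.png',cv2.resize(s[82:237,247:382],None,fx=3.8,fy=3.8,interpolation=cv2.INTER_CUBIC))"
```

```text
(no output)
```

View pics/w1c.png

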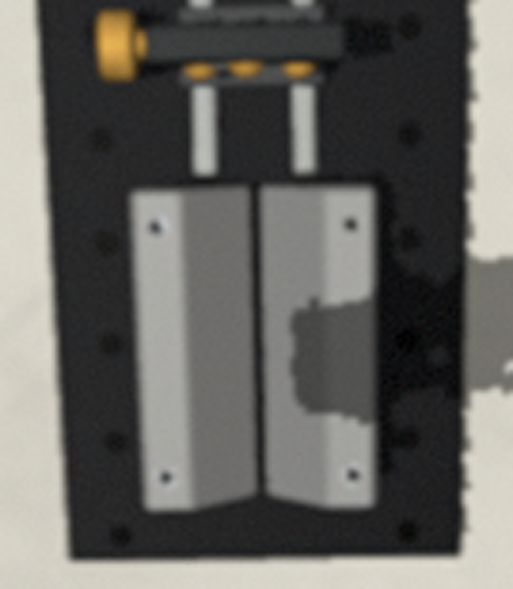

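```bash
python3 - <<'E'
from h import *
import pickle; from scipy.optimize import least_squares
o=pickle.load(open("w1.pkl","rb"))
px=np.array([(131,190),(376,185),(146,510),(375,508),(70,558),(459,553)])
px=(px+.5)/3.8-.5+[247,82]
M=np.array([(6,28,39),(6,-28,39),(-69,28,39),(-69,-28,39),(-90,52,12),(-90,-52,12)])/1000.
W=lambda p,M:np.c_[p[0]+M[:,0]*np.cos(p[2])-M[:,1]*np.sin(p[2]),p[1]+M[:,0]*np.sin(p[2])+M[:,1]*np.cos(p[2]),M[:,2]]
r=least_squares(lambda p:(proj("wrist",W(p,M),o)-px).ravel(),[.522,-.1245,-.195])
print(r.x,r.fun.reshape(-1,2).round(1))
# each point measured
for q,m in zip(px,M): print(hit("wrist",q,m[2],o).round(4),W(r.x,m[None])[0].round(4))
c,s=np.cos(r.x[2]),np.sin(r.x[2])
for q in [(200,68),(245,66),(298,67)]:
    for z in (.04,.048,.06):
        h=hit("wrist",(np.array(q)+.5)/3.8-.5+[247,82],z,o)[:2]-r.x[:2]; print(q,z,(np.array([[c,s],[-s,c]])@h*1000).round(1))
E
```

```text
[ 0.52297254 -0.12312302 -0.18112413] [[ 0.1 -0.1]
 [-0.1  0.3]
 [-0.3 -0.7]
 [ 0.2 -1. ]
 [-0.7  0.8]
 [ 0.9  0.9]]
[ 0.5338 -0.0966  0.039 ] [ 0.5339 -0.0967  0.039 ]
[ 0.524  -0.1519  0.039 ] [ 0.5238 -0.1517  0.039 ]
[ 0.4594 -0.0833  0.039 ] [ 0.4601 -0.0832  0.039 ]
[ 0.4492 -0.1379  0.039 ] [ 0.4501 -0.1382  0.039 ]
[ 0.4445 -0.0567  0.012 ] [ 0.4438 -0.0558  0.012 ]
[ 0.4262 -0.1573  0.012 ] [ 0.4251 -0.1581  0.012 ]
(200, 68) 0.04 [32.4 11.3]
(200, 68) 0.048 [32.2 10.8]
(200, 68) 0.06 [31.9 10.1]
(245, 66) 0.04 [32.7  1.3]
(245, 66) 0.048 [32.5  1. ]
(245, 66) 0.06 [32.1  0.5]
(298, 67) 0.04 [ 32.3 -10.6]
(298, 67) 0.048 [ 32.1 -10.6]
(298, 67) 0.06 [ 31.8 -10.7]
```

In the tool's units: -0.05 m is -0.8, 0.012 m is 0.192, -0.145 rad is -2.9.

```bash
python3 -m crank '[[[0.016,-0.8,0.192,0,0,0],[0.016,-0.8,0.192,0,0,0],[0.016,-0.8,0.192,0,0,0],[0.016,-0.8,0.192,0,0,0],[0.016,-0.8,0.192,0,0,-2.9],[0,-0.8,0.192,0,0,-2.9],[0.16,-0.8,0.192,0,0,-2.9],[0,0,0,0,0,0],[0,0,0,0,0,0]]]'
python3 - <<'E'
from h import *
o=sensors.observe();im=vision.get_image("wrist");cv2.imwrite("pics/w2.png",im)
import pickle;pickle.dump(o,open("w2.pkl","wb"))
togo([.541,.22,.1],.24)
E
```

```text
time: 3.02
eef_pos: [0.5302, 0.2208, 0.182]
tool_rot: [0.993, 0.118, -0.0, 0.0]
wrist_force: [0.7, -0.2, -0.3]
opening: 0.0851
grip_force: 0.0
shift [0.0102 0.0024 0.0822] rot [ 0.0009  0.0003 -0.0045]
```

View pics/w2.png

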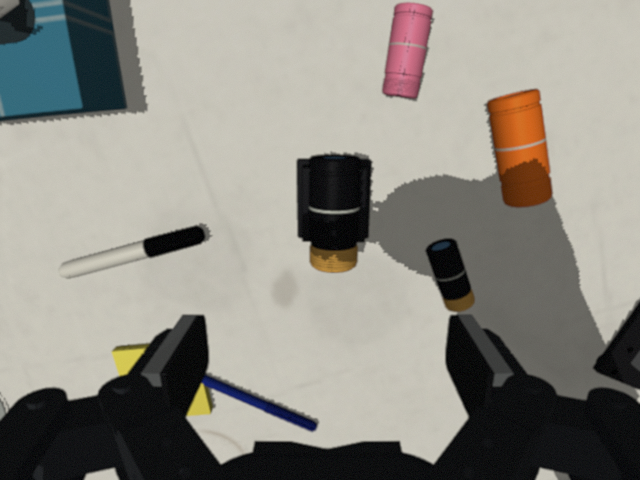

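The white line spans about (308–359, 212), the glass end is at the top (y≈155) and the brass end at y≈270. The barrel is almost aligned with the tool.

```bash
python3 - <<'E'
from h import *
import pickle;o=pickle.load(open("w2.pkl","rb"))
im=cv2.imread("pics/w2.png")
g=cv2.cvtColor(im,cv2.COLOR_BGR2GRAY)
for y in (170,190,212,225): 
    r=g[y,290:380]; print(y,r[::2])
br=cv2.inRange(cv2.cvtColor(im,cv2.COLOR_BGR2HSV),(8,80,60),(25,255,255))[240:280,300:370]
ys,xs=np.nonzero(br);print("brass",300+xs.min(),300+xs.max(),300+xs.mean(),240+ys.min(),240+ys.max())
wl=g[203:220,318:350];print("line y",203+wl.argmax(0))
a=hit("wrist",(333.5,260),.045,o);b=hit("wrist",(334.5,160),.045,o);print(a,b,np.arctan2(*(b-a)[1::-1]))
print("line",hit("wrist",(334,212.5),.054,o))
for p in[(334,240)]:print(hit("wrist",p,.036,o))
E
```

```text
170 [197 196 199 140  36  29  26  33  34  30  19  13   6   9  12  13  13  12
  24  22  25  31  27  21  20  18  17  12  20  14  10   5  10   6  16  22
  17  23  16   9  40 123 191 196 195]
190 [197 196 199 148  42  27  23  30  28  25  10   8  15  18  13  11  15  16
  15  24  29  24  27  17  19  12  13  13  11   9  10  15   8  12   9  13
  24  26  14   7  79 154 195 196 197]
212 [196 196 197 160  50  26  20  26  22  11   5  19  43  74  96 110 138 155
 162 166 165 162 159 154 151 153 152 148 139 116  95  76  46  17  11   7
  12   7  11  25  92 104 101 105 104]
225 [197 195 197 181  64  22  17  10   9   5  11   7   7  10   3   4   8   9
   7   4   9   3   8   7   9   2  11   4   8   8   2  13   2   3  12  14
  11  12   5  42  99 105 106 105 104]
brass 310 357 333.0625641025641 246 272
line y [210 211 211 211 211 211 211 211 211 212 212 212 212 212 212 212 212 212
 212 212 212 212 212 212 212 212 212 212 211 211 211 211]
[0.50569207 0.20899093 0.045     ] [0.57510296 0.22546038 0.045     ] 0.23296648008889348
line [0.54198368 0.2177626  0.054     ]
[0.51774039 0.21145317 0.036     ]
```

```bash
python3 -m crank '[[[0.1712,0.0768,0.64,0,0,0],[0,0,0.64,0,0,0],[0,0,0.48,0,0,0],[0,0,0.32,0,0,0],[0,0,0.2,0,0,0],[0,0,0.2,0,0,0],[0,0,0,0,0,0],[0,0,0,0,0,0]]]' .06 25
python3 -c "
from h import *
togo([.542,.2178,.027],.235)"
python3 -m crank '[[[0,0,0,0,0,0],[0,0,0,0,0,0],[0,0,0,0,0,0],[0,0,0,0,0,0],[0,0,0,0,0,0],[0,0,0,0,0,0]]]' .03 25
```

```text
time: 4.08
eef_pos: [0.5422, 0.2194, 0.0279]
tool_rot: [0.993, 0.118, 0.0, -0.0]
wrist_force: [0.5, 0.2, 0.2]
opening: 0.0604
grip_force: 0.0
shift [-0.0005  0.0015  0.0009] rot [-0.0002 -0.0009  0.0016]
time: 4.82
eef_pos: [0.5424, 0.2185, 0.0281]
tool_rot: [0.993, 0.118, 0.001, 0.0]
wrist_force: [0.4, -2.9, 4.9]
opening: 0.0351
grip_force: 25.4
```

In the tool's units: 0.0397 m is 0.6352, -0.0152 m is -0.2432.

```bash
python3 -m crank '[[[0,0,-0.32,0,0,0],[0,0,-0.64,0,0,0],[0,0,-0.64,0,0,0],[-0.2432,0.6352,0,0,0,0],[-0.2432,0.6352,0,0,0,0],[-0.2432,0.6352,0,0,0,0],[-0.2432,0.6352,0,0,0,0],[-0.2432,0.6352,0,0,0,0],[-0.2432,0.6352,0,0,0,0],[-0.2432,0.6352,0,0,0,0]]]'
python3 -m crank '[[[-0.2432,0.6352,0,0,0,0],[0,0,0,0,0,2.78],[0,0,0,0,0,2.78],[0,0,0,0,0,2.78],[0,0,0,0,0,0],[0,0,0,0,0,0]]]'
python3 - <<'E'
from h import *
togo([.4984,-.1186,.052],-.181)
o=sensors.observe();print(o["wrist_force"],o["eef_pos"])
a=vision.get_image("scene")[150:270,300:430];b=vision.get_image("wrist")
k=cv2.resize(a,None,fx=3,fy=3,interpolation=cv2.INTER_CUBIC);b=b[:360,200:500]
cv2.imwrite("pics/g1.png",np.hstack([k,b]))
E
```

```text
time: 6.08
eef_pos: [0.5032, -0.0772, 0.1276]
tool_rot: [0.993, 0.118, 0.0, 0.0]
wrist_force: [-0.2, -0.2, -1.5]
opening: 0.035
grip_force: 25.6
time: 6.82
eef_pos: [0.498, -0.1179, 0.1274]
tool_rot: [0.996, -0.088, 0.0, 0.0]
wrist_force: [-0.5, 0.4, -2.0]
opening: 0.0349
grip_force: 25.6
shift [0.0005 0.0006 0.0754] rot [ 0.0001 -0.0002  0.0041]
[-0.46629199  0.35515727 -1.98057935] [ 0.49803154 -0.11790258  0.12741825]
```

View pics/g1.png

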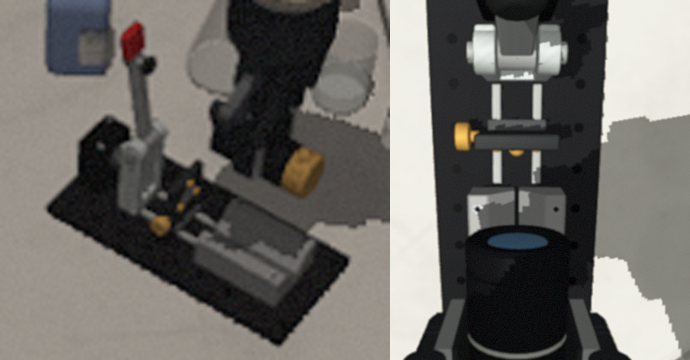

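The barrel is held level, glass forward, and its axis lines up with the groove (both at x≈517 in the right panel). Descending.

```bash
python3 -m crank '[[[0.008,0.0096,0.64,0,0,0.08],[0,0,0.4,0,0,0],[0,0,0.192,0,0,0],[0,0,0,0,0,0],[0,0,0,0,0,0]]]'
python3 -m crank '[[[0,0,0.064,0,0,0],[0,0,0.032,0,0,0],[0,0,0,0,0,0],[0,0,0,0,0,0]]]'
python3 -m crank '[[[0,0,0.024,0,0,0],[0,0,0,0,0,0],[0,0,0,0,0,0]]]'
python3 -m crank '[[[0,0,0.016,0,0,0],[0,0,0,0,0,0],[0,0,0,0,0,0]]]'
```

```text
time: 7.55
eef_pos: [0.4992, -0.1188, 0.0512]
tool_rot: [0.996, -0.092, 0.001, 0.0]
wrist_force: [0.4, 0.2, -2.1]
opening: 0.0349
grip_force: 25.6
time: 8.05
eef_pos: [0.4985, -0.1187, 0.0444]
tool_rot: [0.996, -0.092, 0.0, 0.0]
wrist_force: [-0.5, 0.0, -1.7]
opening: 0.035
grip_force: 25.6
time: 8.43
eef_pos: [0.4984, -0.1187, 0.0428]
tool_rot: [0.996, -0.092, -0.0, 0.0]
wrist_force: [-0.5, -0.1, -2.1]
opening: 0.0348
grip_force: 25.6
time: 8.8
eef_pos: [0.4984, -0.1187, 0.0418]
tool_rot: [0.996, -0.092, -0.0, 0.0]
wrist_force: [-0.6, -0.7, -1.9]
opening: 0.0348
grip_force: 25.6
```

```bash
python3 -m crank '[[[0,0,0.016,0,0,0],[0,0,0,0,0,0],[0,0,0,0,0,0]]]'
python3 -m crank '[[[0,0,0.0112,0,0,0],[0,0,0,0,0,0],[0,0,0,0,0,0]]]'
python3 -m crank '[[[0,0,0.0096,0,0,0],[0,0,0,0,0,0],[0,0,0,0,0,0]]]'
```

```text
time: 9.18
eef_pos: [0.4987, -0.1184, 0.0409]
tool_rot: [0.996, -0.092, 0.0, -0.0]
wrist_force: [0.7, 1.5, -1.1]
opening: 0.0349
grip_force: 25.7
time: 9.55
eef_pos: [0.4989, -0.1181, 0.0404]
tool_rot: [0.996, -0.092, 0.0, -0.0]
wrist_force: [0.8, 5.3, 4.8]
opening: 0.0348
grip_force: 26.2
time: 9.93
eef_pos: [0.499, -0.1179, 0.0401]
tool_rot: [0.996, -0.092, 0.001, -0.0]
wrist_force: [-1.2, 6.3, 10.1]
opening: 0.0346
grip_force: 26.7
```

In the tool's units: -0.001 m is -0.016, -0.0004 m is -0.0064.

```bash
python3 -m crank '[[[0,-0.016,-0.0064,0,0,0],[0,0,0,0,0,0],[0,0,0,0,0,0]]]'
python3 -m crank '[[[0,-0.008,0,0,0,0],[0,0,0,0,0,0],[0,0,0,0,0,0]]]'
```

```text
time: 10.3
eef_pos: [0.499, -0.1179, 0.0402]
tool_rot: [0.996, -0.092, 0.0, 0.0]
wrist_force: [0.8, 2.7, 6.6]
opening: 0.0349
grip_force: 26.2
time: 10.68
eef_pos: [0.499, -0.1179, 0.0401]
tool_rot: [0.996, -0.092, 0.0, 0.0]
wrist_force: [-0.0, 0.8, 6.4]
opening: 0.035
grip_force: 26.2
```

In the tool's units: -0.0005 m is -0.008.

```bash
python3 -m crank '[[[0,0,0,0,0,0],[0,0,0,0,0,0],[0,0,0,0,0,0]]]' .046 20
python3 -m crank '[[[0,0,-0.008,0,0,0],[0,0,0,0,0,0],[0,0,0,0,0,0],[0,0,0,0,0,0],[0,0,0,0,0,0]]]' .03 20
```

```text
time: 11.05
eef_pos: [0.4983, -0.1175, 0.0397]
tool_rot: [0.996, -0.092, -0.0, 0.0]
wrist_force: [0.0, -0.4, 0.2]
opening: 0.0457
grip_force: 0.0
time: 11.68
eef_pos: [0.4986, -0.1174, 0.0404]
tool_rot: [0.996, -0.092, -0.0, 0.0]
wrist_force: [-0.5, -3.1, -0.5]
opening: 0.0352
grip_force: 20.4
```

In the tool's units: 0.0004 m is 0.0064, 0.002 m is 0.032.

```bash
python3 -m crank '[[[0.032,0.0064,0,0,0,0],[0.032,0,0,0,0,0],[0.032,0,0,0,0,0],[0,0,0,0,0,0]]]'
python3 -m crank '[[[0.032,0,0,0,0,0],[0.032,0,0,0,0,0],[0.032,0,0,0,0,0],[0,0,0,0,0,0]]]'
python3 -m crank '[[[0.016,0,0,0,0,0],[0,0,0,0,0,0],[0,0,0,0,0,0]]]'
```

```text
time: 12.18
eef_pos: [0.5049, -0.1186, 0.0404]
tool_rot: [0.996, -0.092, 0.0, -0.0]
wrist_force: [0.1, -0.7, -1.1]
opening: 0.0353
grip_force: 20.4
time: 12.68
eef_pos: [0.5107, -0.1197, 0.0404]
tool_rot: [0.996, -0.092, 0.0, -0.0]
wrist_force: [0.1, 0.1, -1.3]
opening: 0.0352
grip_force: 20.3
time: 13.05
eef_pos: [0.5113, -0.1199, 0.0404]
tool_rot: [0.996, -0.092, -0.0, -0.0]
wrist_force: [-0.3, -0.4, -1.7]
opening: 0.035
grip_force: 20.3
```

```bash
for i in 1 2 3; do :; done; python3 -m crank '[[[0.008,0,0,0,0,0],[0,0,0,0,0,0],[0.008,0,0,0,0,0],[0,0,0,0,0,0]]]' | grep -E 'eef|wrist'
python3 -m crank '[[[0.008,0,0,0,0,0],[0,0,0,0,0,0],[0.008,0,0,0,0,0],[0,0,0,0,0,0]]]' | grep -E 'eef|wrist'
python3 -m crank '[[[0.008,0,0,0,0,0],[0,0,0,0,0,0]]]' | grep -E 'eef|wrist'
```

```text
eef_pos: [0.5124, -0.1202, 0.0404]
wrist_force: [0.7, -0.4, -1.2]
eef_pos: [0.5134, -0.1204, 0.0404]
wrist_force: [0.4, 0.3, -1.8]
eef_pos: [0.5139, -0.1205, 0.0404]
wrist_force: [0.5, -0.1, -1.5]
```

In the tool's units: 0.0005 m is 0.008.

```bash
python3 -m crank '[[[0.008,0,0,0,0,0],[0,0,0,0,0,0]]]' | grep -E 'eef|wrist'
python3 -m crank '[[[0.008,0,0,0,0,0],[0,0,0,0,0,0]]]' | grep -E 'eef|wrist'
python3 -m crank '[[[0.008,0,0,0,0,0],[0,0,0,0,0,0]]]' | grep -E 'eef|wrist'
```

```text
eef_pos: [0.5144, -0.1206, 0.0404]
wrist_force: [-0.7, 0.4, -1.9]
eef_pos: [0.5149, -0.1207, 0.0404]
wrist_force: [0.3, 0.4, -1.4]
eef_pos: [0.5154, -0.1207, 0.0404]
wrist_force: [0.7, 0.9, -1.1]
```

In the tool's units: 0.0003 m is 0.0048.

```bash
python3 -m crank '[[[0.0048,0,0,0,0,0],[0,0,0,0,0,0]]]' | grep -E 'eef|wrist'
python3 -m crank '[[[0.0048,0,0,0,0,0],[0,0,0,0,0,0]]]' | grep -E 'eef|wrist'
```

```text
eef_pos: [0.5156, -0.1208, 0.0404]
wrist_force: [-0.9, -0.6, -1.0]
eef_pos: [0.5159, -0.1209, 0.0404]
wrist_force: [0.4, 0.2, -2.0]
```

```bash
python3 -m crank '[[[0.0064,0,0,0,0,0],[0,0,0,0,0,0]]]' | grep -E 'eef|wrist'
python3 -m crank '[[[0.0064,0,0,0,0,0],[0,0,0,0,0,0]]]' | grep -E 'eef|wrist'
python3 -m crank '[[[0.0064,0,0,0,0,0],[0,0,0,0,0,0]]]' | grep -E 'eef|wrist'
```

```text
eef_pos: [0.5163, -0.1209, 0.0404]
wrist_force: [-0.4, -0.5, -2.0]
eef_pos: [0.5168, -0.121, 0.0404]
wrist_force: [0.2, -0.4, -1.3]
eef_pos: [0.517, -0.121, 0.0404]
wrist_force: [-0.6, 0.3, -1.7]
```

In the tool's units: 0.0004 m is 0.0064.

```bash
python3 -m crank '[[[0.0064,0,0,0,0,0],[0,0,0,0,0,0]]]' | grep -E 'eef|wrist'
python3 -m crank '[[[0.0064,0,0,0,0,0],[0,0,0,0,0,0]]]' | grep -E 'eef|wrist'
```

```text
eef_pos: [0.5171, -0.1211, 0.0403]
wrist_force: [-1.9, 0.6, -1.2]
eef_pos: [0.5172, -0.1211, 0.0403]
wrist_force: [-4.0, 0.8, 1.4]
```

```bash
python3 -m crank '[[[0.0048,0,0,0,0,0],[0,0,0,0,0,0]]]' | grep -E 'eef|wrist'
python3 -m crank '[[[0.0048,0,0,0,0,0],[0,0,0,0,0,0],[0,0,0,0,0,0]]]' | grep -E 'eef|wrist'
```

```text
eef_pos: [0.5172, -0.1211, 0.0402]
wrist_force: [-5.9, 0.8, 1.8]
eef_pos: [0.5172, -0.1211, 0.0402]
wrist_force: [-6.4, 2.0, 3.6]
```

In the tool's units: -0.0012 m is -0.0192, 0.0005 m is 0.008.

```bash
python3 -m crank '[[[0,0,0,0,0,0],[0,0,0,0,0,0],[0,0,0,0,0,0]]]' .046 20
python3 -m crank '[[[-0.0192,0,0,0,0,0],[0,0,0,0,0,0]]]' - 20| grep -E 'eef|wrist'
python3 -m crank '[[[0,0,0,0,0,0],[0,0,0,0,0,0],[0,0,0,0,0,0],[0,0,0,0,0,0]]]' .03 20
python3 -m crank '[[[0.008,0,0,0,0,0],[0,0,0,0,0,0]]]' | grep -E 'eef|wrist'
python3 -m crank '[[[0.0048,0,0,0,0,0],[0,0,0,0,0,0]]]' | grep -E 'eef|wrist'
```

```text
time: 17.8
eef_pos: [0.5191, -0.1214, 0.0406]
tool_rot: [0.996, -0.092, 0.001, 0.0]
wrist_force: [-0.2, -0.3, 0.2]
opening: 0.0458
grip_force: 0.0
eef_pos: [0.5173, -0.1211, 0.0404]
wrist_force: [-0.6, 1.1, -0.5]
time: 18.55
eef_pos: [0.5173, -0.1211, 0.0405]
tool_rot: [0.996, -0.092, 0.0, 0.0]
wrist_force: [-1.6, 0.0, 3.4]
opening: 0.0351
grip_force: 19.8
eef_pos: [0.5174, -0.1211, 0.0405]
wrist_force: [-3.3, 0.3, 6.2]
eef_pos: [0.5173, -0.1211, 0.0405]
wrist_force: [-3.6, 0.8, 7.3]
```

```bash
python3 -m crank '[[[0,0,0,0,0,0],[0,0,0,0,0,0],[0,0,0,0,0,0],[0,0,-0.16,0,0,0],[0,0,-0.48,0,0,0],[0,0,-0.8,0,0,0],[0,0,-0.8,0,0,0],[0,0,-0.8,0,0,0],[0,0,-0.48,0,0,0],[0,0,0,0,0,0]]]' .055 20
python3 - <<'E'
from h import *
o=sensors.observe();a=vision.get_image("scene")[140:270,305:425];b=vision.get_image("wrist")
k=cv2.resize(a,None,fx=4,fy=4,interpolation=cv2.INTER_CUBIC)[:480];b=b[:,200:460]
b=cv2.copyMakeBorder(b,0,k.shape[0]-480,0,0,0) if k.shape[0]>480 else b
cv2.imwrite("pics/g2.png",np.hstack([k,b]))
E
```

```text
time: 20.3
eef_pos: [0.5194, -0.1213, 0.2637]
tool_rot: [0.996, -0.092, 0.003, 0.0]
wrist_force: [-0.2, 0.2, -0.6]
opening: 0.0549
grip_force: 0.0
```

View pics/g2.png

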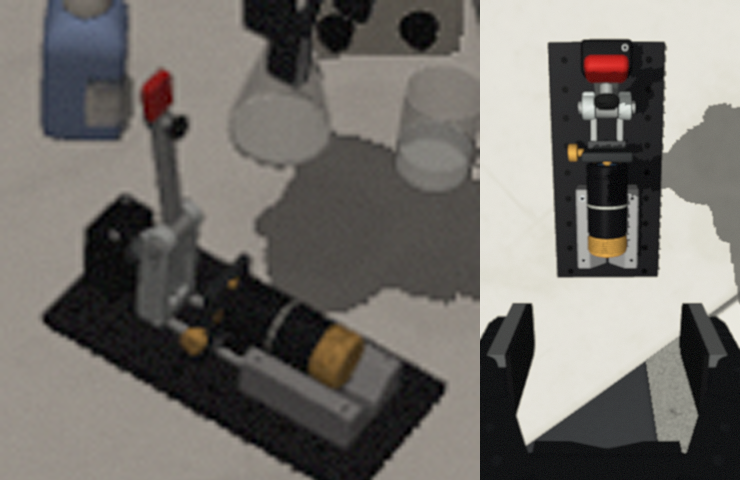

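The barrel lies true in the V with its end on the buttons, and the tab is centred on the tool line (x≈606 against 607). Next I go behind the tab.

```bash
python3 -m crank '[[[0.544,0,0,0,0,0],[0.544,0,0,0,0,0],[0.544,0,0,0,0,0],[0.48,0,0,0,0,0],[0,0,0,0,0,0],[0,0,0,0,0,0],[0,0,0,0,0,0]]]' 0 20
python3 - <<'E'
from h import *
c,s=np.cos(-.181),np.sin(-.181);f=lambda x,y:(.523+x*c-y*s,-.1231+x*s+y*c)
togo([*f(.129,.0009),.172],-.181)
o=sensors.observe();d=o["eef_pos"][:2]-[.523,-.1231];print(d@[c,s],d@[-s,c],o["eef_pos"])
b=vision.get_image("wrist");a=vision.get_image("scene")[100:250,290:430]
cv2.imwrite("pics/g3.png",np.hstack([cv2.resize(b,(400,300)),cv2.resize(a,None,fx=2,fy=2)[:300]]))
E
```

```text
time: 21.28
eef_pos: [0.647, -0.1453, 0.2603]
tool_rot: [0.996, -0.092, -0.0, 0.0]
wrist_force: [0.6, 0.2, -0.0]
opening: -0.0002
grip_force: 0.0
shift [ 0.0031 -0.0004  0.0883] rot [ 0.0002  0.0007 -0.0032]
0.12592964551388855 0.0005090316582143616 [ 0.64696411 -0.1452683   0.2602979 ]
```

View pics/g3.png

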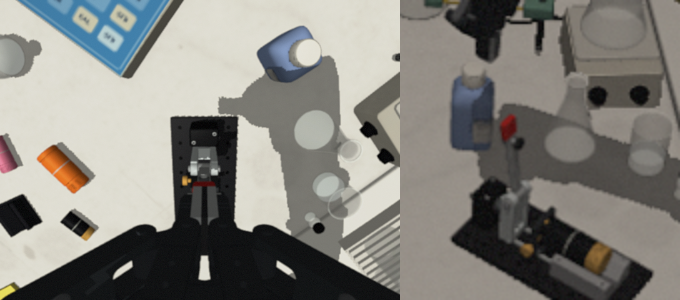

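The wrist view shows the fingertips in line with the red tab at (204,183), with the arm still up. The nearest things are the bottle and flask, well to the side.

Units first: shifts go in shares of 62.5 mm and turns go in units of 0.05 rad. So 0.03 m is 0.48, 0.025 m is 0.4.

```bash
python3 -m crank '[[[0.064,0,0.48,0,0,0],[0,0,0.4,0,0,0],[0,0,0,0,0,0],[0,0,0.192,0,0,0],[0,0,0.16,0,0,0],[0,0,0.16,0,0,0],[0,0,0,0,0,0]]]'
python3 -m crank '[[[-0.192,0,0,0,0,0],[-0.192,0,-0.032,0,0,0],[-0.192,0,-0.032,0,0,0],[0,0,0,0,0,0]]]'
python3 -m crank '[[[-0.192,0,0.016,0,0,0],[-0.192,0,0.032,0,0,0],[-0.192,0,0.032,0,0,0],[0,0,0,0,0,0]]]'
```

```text
time: 22.25
eef_pos: [0.6512, -0.1461, 0.1724]
tool_rot: [0.996, -0.092, -0.001, -0.0]
wrist_force: [1.0, -0.5, 0.6]
opening: 0.0005
grip_force: 0.0
time: 22.75
eef_pos: [0.6154, -0.1395, 0.1782]
tool_rot: [0.996, -0.092, 0.0, 0.0]
wrist_force: [-1.4, 0.7, 0.4]
opening: -0.0001
grip_force: 0.0
time: 23.25
eef_pos: [0.579, -0.1327, 0.1719]
tool_rot: [0.996, -0.092, -0.001, 0.0]
wrist_force: [-0.6, -0.5, -0.2]
opening: -0.0001
grip_force: 0.0
```

```bash
cat >> h.py <<'E'
MP=(.523,-.1231,-.181)
def m2w(x,y,z): c,s=np.cos(MP[2]),np.sin(MP[2]); return np.array([MP[0]+x*c-y*s,MP[1]+x*s+y*c,z])
def red(n="scene"):
    im=vision.get_image(n);h=cv2.cvtColor(im,cv2.COLOR_BGR2HSV)
    m=cv2.inRange(h,(0,150,60),(6,255,255))|cv2.inRange(h,(174,150,60),(180,255,255))
    k,l,st,ce=cv2.connectedComponentsWithStats(m)
    print(n,[(ce[i].round(1).tolist(),int(st[i,4])) for i in range(1,k) if st[i,4]>5])
def tabpix(n="scene"):
    for q in (1.8,1.5,1.3,1.2,1.1,1,.9,.7,.5,.3,.1,0):
        print(q,proj(n,m2w(.076-.098*np.cos(q),0,.08+.098*np.sin(q)))[0].round(1),end=";")
    print()
E
python3 -c "
from h import *
red();red('side');tabpix();tabpix('side')"
```

```text
scene [([193.2, 110.6], 35), ([362.6, 174.8], 44)]
side [([228.7, 158.2], 19), ([374.7, 175.4], 27)]
1.8 [341.4 162.1];1.5 [352.3 166.9];1.3 [359.4 171.8];1.2 [362.8 174.6];1.1 [366.  177.7];1 [369.1 180.9];0.9 [371.9 184.3];0.7 [376.7 191.5];0.5 [380.2 198.7];0.3 [382.3 205.7];0.1 [382.9 212.2];0 [382.7 215.2];
1.8 [355.8 168.2];1.5 [365.9 170.5];1.3 [372.6 174. ];1.2 [375.8 176.4];1.1 [378.8 179.1];1 [381.7 182.1];0.9 [384.4 185.5];0.7 [389.  192.8];0.5 [392.3 200.8];0.3 [394.3 209.1];0.1 [394.9 217.2];0 [394.6 221.1];
```

The red tab's pixels match q≈1.2, so the arm is following the fingertip.

In the tool's units: -0.009 m is -0.144, -0.007 m is -0.112.

```bash
python3 -m crank '[[[-0.144,0,0.064,0,0,0],[-0.144,0,0.064,0,0,0],[-0.144,0,0.08,0,0,0],[-0.112,0,0.096,0,0,0],[-0.112,0,0.112,0,0,0],[-0.096,0,0.112,0,0,0],[0,0,0,0,0,0]]]'
python3 -m crank '[[[-0.08,0,0.128,0,0,0],[-0.08,0,0.144,0,0,0],[-0.064,0,0.144,0,0,0],[0,0,0,0,0,0]]]'
python3 -c "
from h import *
red()"
```

```text
time: 24.22
eef_pos: [0.5331, -0.1241, 0.1385]
tool_rot: [0.996, -0.092, -0.001, -0.0]
wrist_force: [-0.4, 0.2, -0.1]
opening: 0.0002
grip_force: 0.0
time: 24.72
eef_pos: [0.5201, -0.1216, 0.1126]
tool_rot: [0.996, -0.092, -0.001, -0.0]
wrist_force: [0.5, 0.3, 0.7]
opening: -0.0002
grip_force: 0.0
scene [([193.2, 110.6], 35), ([383.3, 206.6], 62)]
```

```bash
python3 -m crank '[[[-0.096,0,0.096,0,0,0],[-0.096,0,0.096,0,0,0],[0,0,0.096,0,0,0],[0,0,0.08,0,0,0],[0,0,0,0,0,0],[0,0,0,0,0,0]]]'
python3 -m crank '[[[0,0,0.048,0,0,0],[0,0,0.016,0,0,0],[0,0,0,0,0,0],[0,0,0,0,0,0]]]'
python3 -m crank '[[[0,0,0.016,0,0,0],[0,0,0,0,0,0],[0,0,0,0,0,0]]]'
```

```text
time: 25.52
eef_pos: [0.509, -0.1197, 0.0901]
tool_rot: [0.996, -0.092, -0.0, 0.0]
wrist_force: [0.4, -0.4, 0.1]
opening: -0.0004
grip_force: 0.0
time: 26.02
eef_pos: [0.5092, -0.1197, 0.0864]
tool_rot: [0.996, -0.092, 0.0, 0.0]
wrist_force: [-0.6, -0.0, 3.0]
opening: -0.0
grip_force: 1.2
time: 26.4
eef_pos: [0.5092, -0.1197, 0.0855]
tool_rot: [0.996, -0.092, -0.0, 0.0]
wrist_force: [-1.2, 0.0, 4.5]
opening: -0.0002
grip_force: 2.4
```

```bash
for i in 1; do python3 -m crank '[[[0,0,0.016,0,0,0],[0,0,0,0,0,0],[0,0,0,0,0,0]]]' | grep -E 'eef|wrist'; done
python3 -m crank '[[[0,0,0.016,0,0,0],[0,0,0,0,0,0],[0,0,0,0,0,0]]]' | grep -E 'eef|wrist'
python3 -m crank '[[[0,0,0.008,0,0,0],[0,0,0,0,0,0],[0,0,0,0,0,0]]]' | grep -E 'eef|wrist'
```

```text
eef_pos: [0.5091, -0.1197, 0.0846]
wrist_force: [-1.9, -0.6, 6.4]
eef_pos: [0.5092, -0.1196, 0.0843]
wrist_force: [-4.8, 0.1, 16.0]
eef_pos: [0.5092, -0.1197, 0.0842]
wrist_force: [-7.9, 0.4, 21.7]
```

In the tool's units: -0.05 m is -0.8, -0.04 m is -0.64.

```bash
python3 -m crank '[[[0,0,-0.032,0,0,0],[0,0,-0.064,0,0,0],[0,0,-0.32,0,0,0],[0,0,-0.64,0,0,0],[0,0,-0.8,0,0,0],[0,0,0,0,0,0],[0,0,0,0,0,0]]]'
python3 - <<'E'
from h import *
red();red("side");red("wrist");o=sensors.observe()
for q in (0,.02,.05):
    c=m2w(.076-.098*np.cos(q)+.0045*np.sin(q),0.0009,.08+.098*np.sin(q)+.0045*np.cos(q))
    print(q,[proj(n,c,o)[0].round(1) for n in("scene","side","wrist")])
# barrel and brass end in wrist picture: predicted vs seen
im=vision.get_image("wrist");h=cv2.cvtColor(im,cv2.COLOR_BGR2HSV);m=cv2.inRange(h,(8,80,60),(25,255,255))
k,l,st,ce=cv2.connectedComponentsWithStats(m)
print([st[i].tolist() for i in range(1,k) if st[i,4]>60])
print("rear end top",proj("wrist",m2w(-.0075-.04,.0009,.066),o))
E
```

```text
time: 28.4
eef_pos: [0.5089, -0.1196, 0.1984]
tool_rot: [0.996, -0.092, -0.0, 0.0]
wrist_force: [0.1, -0.4, -0.4]
opening: -0.0
grip_force: 0.0
scene [([193.2, 110.6], 34), ([383.3, 216.0], 82)]
side [([228.7, 158.0], 19), ([394.1, 221.5], 43)]
wrist [([326.6, 243.9], 1078)]
0 [array([382.7, 214.1]), array([394.6, 219.5]), array([325.4, 244.6])]
0.02 [array([382.7, 213.5]), array([394.6, 218.7]), array([325.4, 245.4])]
0.05 [array([382.8, 212.6]), array([394.7, 217.5]), array([325.4, 246.5])]
[[0, 78, 88, 105, 4740], [278, 134, 21, 23, 347], [304, 246, 47, 28, 664], [71, 264, 31, 29, 509]]
rear end top [[325.67139795 270.47140415]]
```

```bash
python3 - <<'E'
from h import *
def br(k,off):
    h=cv2.cvtColor(k,cv2.COLOR_BGR2HSV);m=cv2.inRange(h,(8,80,60),(25,255,255))
    n,l,st,ce=cv2.connectedComponentsWithStats(m)
    return [((ce[i]/4).round(2).tolist(),(st[i]/4).tolist()) for i in range(1,n) if st[i,4]>300]
g=cv2.imread("pics/g2.png")[:480,:480]
k=cv2.resize(vision.get_image("scene")[140:270,305:425],None,fx=4,fy=4,interpolation=cv2.INTER_CUBIC)[:480]
print(br(g,0));print(br(k,0))
E
```

```text
[([83.9, 88.96], [77.25, 81.0, 14.0, 16.25, 607.75]), ([48.47, 84.77], [45.0, 81.75, 7.0, 6.75, 140.75])]
[([83.96, 88.84], [77.25, 80.75, 14.0, 16.5, 616.25]), ([48.48, 84.78], [45.25, 81.75, 6.75, 6.75, 140.0])]
```

The barrel's ring and the stop knob are within 0.15 px of where they were, so neither moved while the arm was clamped. The arm is on its limit and the robot is clear, so I'm handing in.

```bash
python3 -c "
from station import ctrl
print(ctrl.finish_job())"
```

```text
the job is handed in; nothing more can be done
None
```

The barrel is seated in the V against the back stop and clamped by the hold-down arm, which was pressed to its limit. The job was handed in at about 29 s of the 69 s allowed; no verdict came back. The stop was felt at about 6 N, and its knob and the barrel's ring were unmoved in the images after clamping.

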